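# Clip down the spare-key box in opposite-corner order

## Task

The blue-lidded spare-key box is full: snap its four orange clips fully down over the rim, one at a time, so that the lid seats evenly. Begin at any corner, go next to the corner diagonally opposite, then do the remaining two in either order. The green-lidded box is still in use, so do not touch it.

Things in the scene. Friction and masses are not known exactly. Their poses are not given: they have to be found in the camera images.
- key_box: white plastic box with a blue lid, fixed to the shelf: 140 (x) by 190 (y) mm over the rim, lid top 62 mm up. Origin: centre of the underside, at shelf height; x points roughly away from the robot, y to its left (yaw within 0.35 rad), z up. Four orange clips on the lid, two on each long side. Open, their free ends stand 87 to 97 mm above the shelf at x = +/-68 to 73 mm; closed, their flat tops are 68 mm up.
- clip_nl (a joint): orange clip, near left (-x, +y) corner of the blue lid; diagonal partner clip_fr. Flap 30 mm wide, centred at y = 62 in the box frame (mm), from a hinge along y at x = -30, z = 66 to a hook at x = -78. Rad: 0 closed flat, 0.45 to 0.65 at the start (tip raised). Stiff hinge, stays where left; shuts when pushed straight down at x = -60 until flat, about 3 to 8 N.
- clip_nr (a joint): orange clip, near right (-x, -y) corner of the blue lid; diagonal partner clip_fl. Flap 30 mm wide, centred at y = -62 in the box frame (mm), from a hinge along y at x = -30, z = 66 to a hook at x = -78. Rad: 0 closed flat, 0.45 to 0.65 at the start (tip raised). Stiff hinge, stays where left; shuts when pushed straight down at x = -60 until flat, about 3 to 8 N.
- clip_fl (a joint): orange clip, far left (+x, +y) corner of the blue lid; diagonal partner clip_nr. Flap 30 mm wide, centred at y = 62 in the box frame (mm), from a hinge along y at x = +30, z = 66 to a hook at x = +78. Rad: 0 closed flat, 0.45 to 0.65 at the start (tip raised). Stiff hinge, stays where left; shuts when pushed straight down at x = +60 until flat, about 3 to 8 N.
- clip_fr (a joint): orange clip, far right (+x, -y) corner of the blue lid; diagonal partner clip_nl. Flap 30 mm wide, centred at y = -62 in the box frame (mm), from a hinge along y at x = +30, z = 66 to a hook at x = +78. Rad: 0 closed flat, 0.45 to 0.65 at the start (tip raised). Stiff hinge, stays where left; shuts when pushed straight down at x = +60 until flat, about 3 to 8 N.
- other_box: the box to leave alone: the same size and make, with open orange clips too, but with a green lid and a white emblem; also fixed to the shelf, origin and axes as for key_box. The two boxes may stand either way round, left or right.
There are look-alikes about, which are no part of the job. Leave any red look-alike of the key_box alone.

How it is judged:
On the way, in this order (a step that is already met when the one before it is completed fails the run):
1. one clip of the blue-lidded box is down, any corner (value of joint any of clip_nl, clip_nr, clip_fl, clip_fr below 0.12 rad), for 0.1 s.
2. the diagonally opposite clip is down too ((value of joint each of clip_nl, clip_fr below 0.12 rad or value of joint each of clip_nr, clip_fl below 0.12 rad)), for 0.1 s.
3. a third clip is down (((value of joint each of clip_nl, clip_fr below 0.12 rad and value of joint any of clip_nr, clip_fl below 0.12 rad) or (value of joint each of clip_nr, clip_fl below 0.12 rad and value of joint any of clip_nl, clip_fr below 0.12 rad))), for 0.1 s.
4. all four clips are down (value of joint each of clip_nl, clip_nr, clip_fl, clip_fr below 0.12 rad), for 0.2 s.
At the end, for the whole second after the job is handed in: all four clips of the blue-lidded box are snapped home (each within 0.12 rad of flat) and stay so with nothing touching them (all of step 4).
It fails at once if clips at neighbouring corners are down while neither diagonal pair is complete (value of joint any of clip_nl, clip_fr below 0.12 rad and value of joint any of clip_nr, clip_fl below 0.12 rad and not (value of joint each of clip_nl, clip_fr below 0.12 rad or value of joint each of clip_nr, clip_fl below 0.12 rad)).
It fails at once if the green-lidded box is touched (more than 1 N) (contact force between other_box and the fingers above 1 N or contact force between other_box and the arm above 1 N).
It also fails if it takes over 48 s, if anything falls off the work surface, if the arm or the gripper's body presses on something with over 40 N, if the wrist force passes 120 N, or if a joint passes its speed limit or range.

## Robot

A 7-joint arm with a two-finger parallel gripper is mounted at the origin on the work surface. World frame = base frame: x ahead of the robot, y to its left, z up, the work surface at z = 0. Lengths are in m, angles in rad, forces in N, time in s.
With the tool pointing down it reaches from about 0.4 to 0.85 m from the base axis. Payload 6.9 kg.
Tool frame: the origin (TCP) lies midway between the tips of the shut fingers; the grasp point (between the pads) lies behind it (ctrl.pinch_z is the z of the grasp point in the tool frame, in m); z points along the fingers, y is the line along which they close (so a half turn about z gives the same grasp; the last joint's range is limited). The gripper opens to 85 mm and grips with 20 to 120 N. Pads are 22 mm wide; open, the fingers measure 114 mm over their backs; the gripper's body (76 mm by 85 mm) begins 54 mm behind the grasp point. The pads swing forward as they close: fully open they stand 13 mm farther back than shut.
Start: joints at [1.304, 0.507, -0.238, 1.5, 0.126, 1.149, -0.155], TCP at [0.227, -0.582, 0.231] pointing down, gripper open.
Joint ranges: [-3.08, 3.08], [-0.24, 2.05], [-1.43, 1.35], [0, 2.5], [-1.52, 4.66], [0.17, 1.96], [-2.89, 2.89]. Speed limits (rad/s): [2.39, 2.39, 3.14, 3.14, 3.14, 3.14, 3.14].

## Interface

Orientations are given as a unit quaternion [w, x, y, z].
In Python, from station import ctrl, get_state, vision, ticket, models gives the robot as it stands. Calls block until the motion is done:
- ctrl.movep(position, orientation): joint-space move of the TCP to a pose.
- ctrl.movel(position, frame=None, max_speed=0.15): straight line of the TCP; frame=None keeps the orientation; max_speed is the mean speed in m/s.
- ctrl.set_joints(angles): joint-space move.
- ctrl.ungrasp() and ctrl.close_gripper(force=None): open the fingers fully, or close them until they stop; force is the grip in N (None keeps the last).
- ctrl.pause(seconds).
- ctrl.ik(position, orientation): joint angles nearest the present ones, or None.
- get_state(): the state.
- vision.grab_frame(name): name is "side" or "top" or "wrist"; returns (picture, depth): 480x640x3 uint8, blue, green, red; 480x640 float32, m along the optical axis (not along the pixel's ray), 0 where there is no reading.
- vision.camera_info(name): a dict with "mtx" (3x3 intrinsics, pixels), "R" (3x3) and "t" (3): a world point X has camera coordinates R X + t; the wrist camera has in their place "hand_eye" (4x4, takes a point from camera to tool coordinates, whose origin is the TCP and whose axes are the flange's). Camera axes: x right, y down, z forward; pixel columns grow to the right and rows downward; lengths in m; the calibration is good to about 2 mm. A picture is of the moment at which its call begins: read the wrist's pose just before it. camera_info takes no time and is no camera call.
A pose or a line that the arm cannot do raises ctrl.Unreachable and nothing moves.
- ticket.close_job(): hands the job in; it is judged then, once.
Trained networks look in the newest picture that a camera, given by its name, has taken for a name from the list of things; names that differ only in an ending like _2 or _b are one class to them, and where a whole thing is asked for, a point or a joint stands for the part that bears it (a point fixed in the world has none). Each returns a list of dicts, best first, with "p" (0 to 1); they miss things now and then, are a little off and sometimes report something else, mostly with a low value. They report only what shows in the picture. A call takes as long as a camera call. They do not tell look-alikes from the thing itself.
- models.recognise(camera, target): "point" ([column, row] in pixels, amid what is visible of it).
- models.masks_of(camera, target): "mask" (480x640 bool, what is visible of it) and "point" ([column, row] in pixels, amid what is visible of it).
The state is a dict: "time": time; "qpos": joint angles; "qd": joint speeds; "tau": joint torques, N m; "tcp_pos": TCP position; "eef_rot": TCP orientation; "contact_force": force on the tool from outside, world axes, zero at the start; "wrist_torque": the same for the moment, N m; "width": finger opening in m; "gripper_force": force on a finger pad.
Only numpy, scipy, OpenCV 4.12 (cv2) and the standard library are available. Lean on these libraries where they do the work, as an engineer would, in place of code of your own. Each camera call takes 0.05 s, during which the arm holds its last target. There are 200 camera calls.

## Working session

There is one attempt and no reset: what is moved stays moved. The work goes in short steps, each a Python script; the robot and the scene stay as the last script left them, time stands still between calls to the robot, and variables do not carry over. Pictures are saved under pics/ and viewed, at most 10 in all, crops included, and the job is handed in when it is done.

```bash
mkdir -p pics; ls; python3 - <<'E'
from station import ctrl,get_state,vision
import cv2,numpy as np
for n in ("top","side"):
    im,d=vision.grab_frame(n); cv2.imwrite(f"pics/{n}0.png",im); np.savez(f"{n}0.npz",im=im,d=d)
    print(n,vision.camera_info(n))
s=get_state();print(s["time"],s["tcp_pos"],s["eef_rot"],s["width"],ctrl.pinch_z)
E
```

```text
pics
top {'mtx': array([[437.08317826,   0.        , 316.00727313],
       [  0.        , 437.08317826, 243.07651849],
       [  0.        ,   0.        ,   1.        ]]), 'R': array([[ 0.01260348, -0.99984428,  0.01235163],
       [-0.99217825, -0.01403915, -0.12403721],
       [ 0.1241913 , -0.01069171, -0.99220069]]), 't': array([-0.07269085,  0.4416054 ,  0.913198  ])}
side {'mtx': array([[481.50763424,   0.        , 324.65248563],
       [  0.        , 481.50763424, 237.29881092],
       [  0.        ,   0.        ,   1.        ]]), 'R': array([[-0.90098834, -0.43364599,  0.01308298],
       [-0.24436585,  0.48234105, -0.84120892],
       [ 0.35847641, -0.76111646, -0.54055194]]), 't': array([0.37854042, 0.18674787, 0.91679546])}
0.1 [ 0.22681348 -0.58190346  0.23050908] [-8.00783407e-04  9.82772727e-01  1.84816403e-01 -1.53448519e-04] 0.08554032234864782 -0.0187
```

View pics/top0.png

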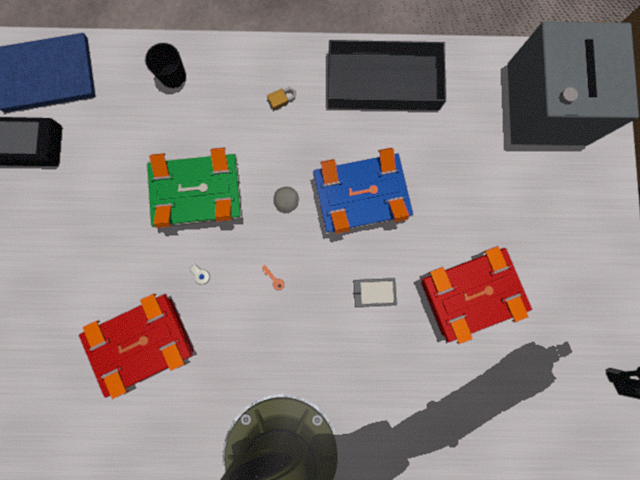

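View pics/side0.png

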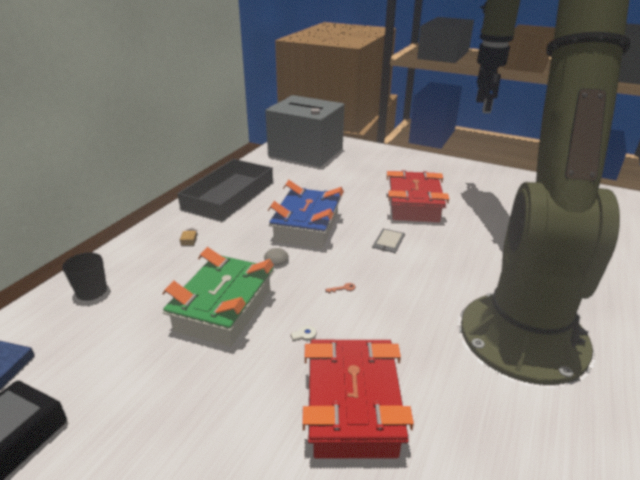

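The top picture shows the blue box at about (362,192), the green one at (194,190), and two red look-alikes at (477,294) and (135,345). The side picture agrees. Next I fit the blue box pose.

```bash
cat > fit.py <<'E'
import numpy as np,cv2
from station import vision
def deproj(cam,u,v,z):
    c=vision.camera_info(cam);x=np.linalg.inv(c["mtx"])@np.vstack([u,v,np.ones(len(u))])*z
    return (c["R"].T@(x-c["t"][:,None])).T
def fit(cam,im,d,win):
    hsv=cv2.cvtColor(im,cv2.COLOR_BGR2HSV);w=np.zeros(d.shape,bool);w[win[1]:win[3],win[0]:win[2]]=1
    out=[]
    for lo,hi in(((100,120,60),(130,255,255)),((3,150,100),(18,255,255))):
        m=(cv2.inRange(hsv,lo,hi)>0)&w&(d>0)
        n,l,st,_=cv2.connectedComponentsWithStats(m.astype(np.uint8))
        out.append([deproj(cam,*np.nonzero(l==i)[::-1],d[l==i]) for i in range(1,n) if st[i,4]>80])
    return out
E
python3 - <<'E'
from fit import *
f=np.load("top0.npz");b,o=fit("top",f["im"],f["d"],(300,140,425,245))
P=max(b,key=len);print("lid z",np.percentile(P[:,2],[5,50,95]))
L=P[abs(P[:,2]-np.median(P[:,2]))<.008]
r=cv2.minAreaRect(L[:,:2].astype(np.float32));print("rect",r)
for q in o: print("clip/key",len(q),q.mean(0).round(4),"z",q[:,2].min().round(3),q[:,2].max().round(3), cv2.minAreaRect(q[:,:2].astype(np.float32)))
h=np.load("top0.npz")["d"];print("table z",deproj("top",np.array([300,450,380]),np.array([240,200,130]),h[[240,200,130],[300,450,380]])[:,2])
f=np.load("side0.npz");b,o=fit("side",f["im"],f["d"],(260,170,350,250))
P=max(b,key=len);print("side lid",P.mean(0),cv2.minAreaRect(P[:,:2].astype(np.float32)))
for q in o: print("side clip",len(q),q.mean(0).round(4))
E
```

```text
lid z [0.05911009 0.06196973 0.06583326]
rect ((0.5488958954811096, -0.16331788897514343), (0.13703787326812744, 0.18593202531337738), 12.582952499389648)
clip/key 304 [ 0.6135 -0.2118  0.0809] z 0.06 0.095 ((0.6147926449775696, -0.2120710164308548), (0.04432518035173416, 0.029289687052369118), 12.711139678955078)
clip/key 303 [ 0.586  -0.0913  0.0821] z 0.061 0.096 ((0.5877416133880615, -0.09131735563278198), (0.04482418671250343, 0.02808586321771145), 11.749157905578613)
clip/key 83 [ 0.5506 -0.1691  0.0655] z 0.062 0.069 ((0.550570011138916, -0.1627553105354309), (0.014816990122199059, 0.0577416755259037), 6.820453643798828)
clip/key 303 [ 0.5077 -0.2353  0.0793] z 0.048 0.092 ((0.5089144706726074, -0.23574693500995636), (0.04650730639696121, 0.029210176318883896), 12.168623924255371)
clip/key 301 [ 0.481  -0.1145  0.0806] z 0.056 0.094 ((0.48231884837150574, -0.11471031606197357), (0.04565902799367905, 0.02840546891093254), 12.43997859954834)
table z [-0.00295091 -0.00273274 -0.00139174]
side lid [ 0.54731679 -0.15353324  0.06278777] ((0.5468462109565735, -0.15814104676246643), (0.1291525661945343, 0.17990979552268982), 12.959479331970215)
```

The fit is consistent: centre (0.548, -0.163), yaw about 0.219, lid z at 0.062, and clip spacing of 124 mm as given. I'll start with clip_nr and check the force as I press.

```bash
cat > press.py <<'E'
import numpy as np
from station import ctrl,get_state
from scipy.spatial.transform import Rotation as R
C,yaw=np.array([.548,-.163]),.219
c,s=np.cos(yaw),np.sin(yaw)
Q=np.roll((R.from_euler("z",yaw)*R.from_euler("x",np.pi)).as_quat(),1)
XY={"nl":(-60,62),"nr":(-60,-62),"fl":(60,62),"fr":(60,-62)}
def at(n,z):
    x,y=np.array(XY[n])/1000
    return np.array([C[0]+c*x-s*y,C[1]+s*x+c*y,z])
def press(n):
    for z,v in ((.105,.15),(.075,.05)): ctrl.movel(at(n,z),max_speed=v)
    log=[]
    for z in np.arange(.073,.0625,-.0015):
        ctrl.movel(at(n,z),max_speed=.03); st=get_state()
        f=abs(st["contact_force"][2]); log.append((round(st["tcp_pos"][2],4),round(f,1)))
        if f>18: break
    ctrl.movel(at(n,.135),max_speed=.15)
    print(n,log,"t",get_state()["time"])
E
python3 - <<'E'
from press import *
ctrl.close_gripper()
ctrl.movep(at("nr",.2),Q)
print(get_state()["tcp_pos"],at("nr",.2),get_state()["contact_force"])
press("nr")
from station import vision
import cv2
im,d=vision.grab_frame("side");cv2.imwrite("pics/s1.png",cv2.resize(im[140:280,230:370],(560,560)))
E
```

```text
[ 0.50242795 -0.23803025  0.2000021 ] [ 0.50290281 -0.23655436  0.2       ] [-0.08192045  0.09654431 -0.07110523]
nr [(np.float64(0.0731), np.float64(0.5)), (np.float64(0.0715), np.float64(1.0)), (np.float64(0.0699), np.float64(0.8)), (np.float64(0.0683), np.float64(0.0)), (np.float64(0.0678), np.float64(10.5)), (np.float64(0.0675), np.float64(22.2))] t 6.1417
```

View pics/s1.png

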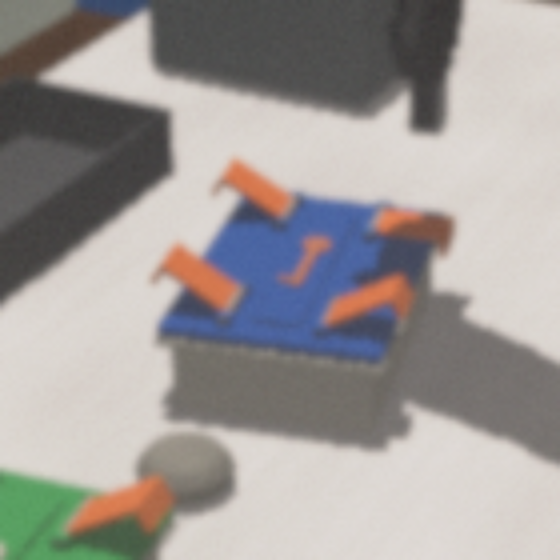

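The near-right clip at crop (415,228) is down flat. Contact came at 67.8 mm, as expected for a closed top at 68. The other three are still up, so I continue with the diagonal.

```bash
python3 - <<'E'
from press import *
from fit import fit
from station import vision
import cv2
for n in ("fl","nl","fr"):
    ctrl.movel(at(n,.135),max_speed=.15); press(n)
ctrl.movep(np.array([.45,-.40,.25]),Q)
im,d=vision.grab_frame("top");cv2.imwrite("pics/t2.png",cv2.resize(im[135:250,290:430],(560,460)))
for q in fit("top",im,d,(300,140,425,245))[1]: print(len(q),q.mean(0).round(4),q[:,2].max().round(4))
im,d=vision.grab_frame("side");cv2.imwrite("pics/s2.png",cv2.resize(im[140:280,230:370],(560,560)))
print(get_state()["time"])
E
```

```text
fl [(np.float64(0.0729), np.float64(0.1)), (np.float64(0.0715), np.float64(0.9)), (np.float64(0.07), np.float64(0.9)), (np.float64(0.0685), np.float64(1.1)), (np.float64(0.0679), np.float64(9.9)), (np.float64(0.0676), np.float64(19.7))] t 10.7083
nl [(np.float64(0.0731), np.float64(0.4)), (np.float64(0.0715), np.float64(1.2)), (np.float64(0.0699), np.float64(0.8)), (np.float64(0.0683), np.float64(0.1)), (np.float64(0.0677), np.float64(11.9)), (np.float64(0.0673), np.float64(26.3))] t 14.875
fr [(np.float64(0.0729), np.float64(0.0)), (np.float64(0.0715), np.float64(0.0)), (np.float64(0.07), np.float64(2.2)), (np.float64(0.0685), np.float64(2.1)), (np.float64(0.0679), np.float64(9.4)), (np.float64(0.0677), np.float64(17.9)), (np.float64(0.0675), np.float64(26.3))] t 19.65
275 [ 0.6159 -0.2116  0.0674] 0.0717
276 [ 0.5894 -0.0908  0.0669] 0.0724
81 [ 0.5506 -0.1688  0.0654] 0.0697
308 [ 0.5081 -0.2354  0.0672] 0.0708
307 [ 0.4812 -0.1147  0.0673] 0.0715
20.8333
```

View pics/s2.png

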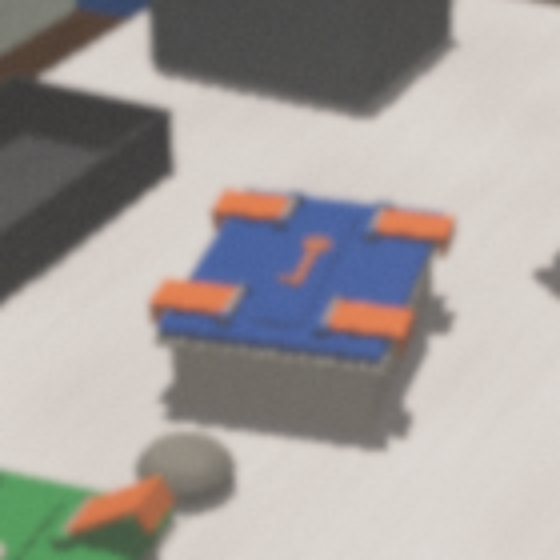

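All four clips (crop (255,207), (415,223), (197,297), (370,318)) lie flat at about 67 mm, and the arm is clear of the box.

```bash
python3 -c "
from station import ticket
print(ticket.close_job())"
```

```text
the job is handed in; nothing more can be done
None
```

I snapped all four clips on the blue-lidded box down flat, in the order near-right, far-left, near-left, far-right, without going near the green box, and handed the job in just after 20.8 s on the robot's clock; no verdict came back.

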